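# Clamp the wood block in its percussion mount

## Robot

A 6-joint arm with a two-finger parallel gripper is mounted at the origin on the work surface. World frame = base frame: x ahead of the robot, y to its left, z up, the work surface at z = 0. Lengths are in mm, angles in rad, forces in N, time in s.
With the tool pointing down it reaches from about 400 to 925 mm from the base axis. Payload 12.5 kg.
Tool frame: the origin (TCP) lies between the finger pads; the fingertips stand 11 mm ahead of it and the grasp point (between the pads) lies 8 mm behind it (env.tip_extent is the distance from the TCP to the fingertips, in mm); x points along the fingers, z is the direction in which the jaws open and shut, and the axes are right-handed (so a half turn about x gives the same grasp; the last joint's range is limited). The gripper opens to 95 mm and grips with 3 to 60 N. Pads are 20 mm wide; open, the fingers measure 119 mm over their backs; the gripper's body (75 mm by 180 mm) begins 59 mm behind the grasp point.
Start: joints at [1.158, 0.491, 1.559, -0, 1.092, -0.106], TCP at [188.739, 595.838, 225.661] pointing down, gripper open.
Joint ranges: [-3.1, 3.1], [-0.84, 2.19], [0.05, 2.79], [-1.13, 4.28], [0.06, 2.93], [-2.69, 2.69]. Speed limits (rad/s): [2.22, 2.22, 2.79, 3.14, 3.14, 3.14].

## Interface

Orientations are given as [roll, pitch, yaw] about the fixed x, y, z axes, in that order (R = Rz(yaw) Ry(pitch) Rx(roll)).
In Python, from cell import status, imaging, env gives the robot as it stands. The module is installed in compiled form; this text tells all that it offers.
- The arm moves only by the tool apply_moves, never from a script. Its argument "increments" is a list of rows, each a list of 5 numbers: the closure, from 0 (fully open) to 1 (shut), then the shift along the tool's x, y, z in mm, then the turn about the tool's x in degrees. A call has 1 to 10 rows; each row shifts and turns the commanded pose from where the row before left it, along the tool's axes as they then stand; what a row does not reach is not made up. A row lasts 1/10 s, in which the tool goes at most 50 mm and 8.59 degrees, less where a joint would pass 70% of its speed; a pose out of reach is approached as far as the arm can. A call with a gripper value outside its range is refused whole. The fingers move at their own pace and stop on an object; the grip force is fixed at half the most. Time passes only in rows, so rows that do not move let the fingers close. It gives the time, the measured TCP pose, the force and the opening at its end, in the units of the state.
- status.state(): the state, without advancing time (a new reading comes with each control period).
- imaging.read_camera(name): name is "scene" or "side" or "wrist"; returns a dict with "pixels" (480x640x3 uint8, red, green, blue), "fovy" (degrees; the focal length in pixels is half the picture's height over the tangent of half this angle, whatever the lens; pixels are square), "cx", "cy" (the principal point, pixels), "distortion" ([k1, k2, p1, p2, k3] as OpenCV has them; the pictures are not rectified), "R" (3x3) and "t" (3): a world point X has camera coordinates R X + t. Camera axes: x right, y down, z forward; pixel columns grow to the right and rows downward; lengths in mm; the calibration is good to about 2 mm. A picture is of the moment at which its call begins. There is no depth.
- env.job_done(): hands the job in, once; it reports no verdict.
The state is a dict: "t": time; "joints": joint angles; "qvel": joint speeds; "tau": joint torques, N m; "eef_pos": TCP position; "tcp_rot": TCP orientation; "ft_force": force on the tool from outside, world axes, zero at the start; "moment": the same for the moment, N m; "opening": opening from 0.0 (shut) to 1.0 (fully open).
Only numpy, scipy, OpenCV 4.12 (cv2) and the standard library are available. Lean on these libraries where they do the work, as an engineer would, in place of code of your own. Each camera call takes 0.05 s, during which the arm holds its last target. There are 200 camera calls.

## Task

Push the wood block along the channel of the percussion mount until its far end is fully home against the end stop, and only then turn the clamp's T-handle clockwise (seen from above) until the foot presses on the block and the handle's slip clutch clicks over at least once (a click is a twelfth of a turn of slip; a few clicks are fine, but stop before it has slipped a whole turn). Leave the block clamped and home, and do not push or tip over the shaker, pedal, mug and cowbell standing around it.

Things in the scene. Friction and masses are not known exactly. Their poses are not given: they have to be found in the camera images.
- mount: Fixed percussion mount. Origin: on the table, below the vertical clamp screw; x runs along the channel to the end stop, z up. Base plate 240 x 100 x 12 mm, x -140 to +100; side rails with inner faces at y +-38, top at z 32; end stop face at x +85, stop top at z 52. The channel is open at its -x end, where the block juts out.
- bridge_top (a point): Centre of the top of the grey bridge over the channel that carries the clamp: 40 mm (along the channel) x 101 mm, top 123 mm above the table, on the screw axis.
- woodblock: Loose wooden percussion block, 200 (x) x 70 (y) x 45 (z) mm, about 0.4 kg, lying on the base plate between the rails (3 mm play each side), passing under the bridge. Origin: centre of its underside; x points to the end stop. Starts 35 to 60 mm short of the stop; slides with 2 to 7 N of friction. Home: origin at x -15 mm in the mount's frame.
- near_end (a point): Centre of the block's exposed near end face (the one away from the stop), 22.5 mm above its underside, 34.5 mm above the table; the place to push.
- home_spot (a point): Point of the mount where the block's origin lies when the block is home (mount x -15, y 0, z 12 mm).
- foot: Round rubber-padded clamp foot, 44 mm across, on the screw axis beneath the bridge. Goes straight down 3.5 mm per rad of the screw; does not turn. Its origin is at table level when the screw reads 0, on the screw axis; the pad's underside is 69 mm above the origin, i.e. 12 mm over the block at screw 0.
- screw (a joint): Angle of the clamp screw, rad, growing clockwise from above. Starts between 0 and 1.5; the foot meets the block at about 3.4 and full pressure (about 35 N) within a further 0.2. Stays where it is left. Drag 0.15 N m (3 N at a peg).
- clutch (a joint): How far the handle has slipped on the screw, rad, growing clockwise; 0 at the start. Both turn together up to 0.27 N m (about 5.4 N at a peg); then the handle slips on and the screw stands. One click per 0.52 rad, felt as a smooth slip: a rise of this value, or the yellow pointer lagging behind the red peg, is the click.
- handle_top (a point): Centre of the T-handle's hub top, 158 mm above the table, on the vertical screw axis. Hub radius 18 mm. The steel cross-bar, 14 mm wide and 112 mm long, has its top at 149 mm height.
- red_peg (a point): Centre of the top of the red upright peg at one end of the cross-bar: 20 mm diameter, standing 39 mm above the bar, top 188 mm above the table, axis 50 mm from the screw axis. Push it sideways, clockwise, to turn the handle.
- black_peg (a point): The same for the black peg at the other end of the bar, half a turn from the red one. At the start the bar lies crosswise to the channel within 0.8 rad.
- pointer_tip (a point): Tip of the yellow pointer on the screw's collar below the bar, 129 mm above the table, 38 mm from the axis. Directly under the red arm at the start; turns with the screw, so it lags behind the red arm once the clutch has slipped.
- shaker: Green upright shaker, 42 mm diameter, 110 mm tall, origin at its underside. Leave alone.
- pedal: Orange effects pedal, 120 x 72 x 52 mm, origin at its underside. Leave alone.
- mug: White mug, 80 mm diameter, 95 mm tall. Leave alone.
- cowbell: Brass cowbell lying flat, 130 x 70 x 57 mm. Leave alone.
Not all that is in view belongs to the job. What is shaped like the woodblock but pink, purple or turquoise is not meant.

How it is judged:
By the outcome, as a careful person would: the job done as asked, in the order asked, and still so for the second after the job is handed in, with the robot touching nothing.
It also fails if it takes over 54 s, if anything falls off the work surface, if the arm or the gripper's body presses on something with over 40 N, if the wrist force passes 120 N, or if a joint passes its speed limit or range.

## Working session

There is one attempt and no reset: what is moved stays moved. The work goes in short steps, Python scripts to look and compute and a tool call to move; the robot and the scene stay as the last step left them, time stands still between calls to the robot, and variables do not carry over. Pictures are saved under pics/ and viewed, about 8 in all and at most 12, crops included, and the job is handed in when it is done.

Besides the shell and the picture viewer there is one more tool, called after "Request:" as name([rows], argument=value, ...), one row to a line, values as JSON. apply_moves: Moves the arm, as the interface text tells. Its arguments: {"type":"object","properties":{"increments":{"type":"array"}},"required":["increments"]}

```bash
mkdir -p pics
cat > h.py <<'E'
import numpy as np, cv2
from cell import status, imaging, env
def cam(n):
    c=imaging.read_camera(n); p=c["pixels"]
    f=p.shape[0]/2/np.tan(np.radians(c["fovy"])/2)
    c["K"]=np.array([[f,0,c["cx"]],[0,f,c["cy"]],[0,0,1.]]); c["D"]=np.array(c["distortion"],float)
    c["R"]=np.array(c["R"]);c["t"]=np.array(c["t"]); return c
def save(c,name,box=None,size=None):
    p=c["pixels"][:,:,::-1]
    if box: x0,y0,x1,y1=box; p=p[y0:y1,x0:x1]
    if size: p=cv2.resize(p,size,interpolation=cv2.INTER_CUBIC)
    cv2.imwrite("pics/"+name,p)
def ray(c,uv):
    u=cv2.undistortPoints(np.array([[uv]],float),c["K"],c["D"])[0,0]
    d=c["R"].T@np.array([u[0],u[1],1]); o=-c["R"].T@c["t"]; return o,d
def onz(c,uv,z):
    o,d=ray(c,uv); return o+d*(z-o[2])/d[2]
def proj(c,X):
    return cv2.projectPoints(np.array(X,float).reshape(-1,1,3),cv2.Rodrigues(c["R"])[0],c["t"],c["K"],c["D"])[0][:,0]
E
python3 - <<'E'
from h import *
s=status.state(); print(s)
a=cam("scene");b=cam("side")
cv2.imwrite("pics/a.png",np.vstack([cv2.resize(a["pixels"],(640,480))[:,:,::-1]])); save(b,"b.png")
for c in(a,b): print(-c["R"].T@c["t"],c["fovy"],c["D"])
E
```

```text
{'t': 0.0, 'joints': array([ 1.15842171e+00,  4.91566079e-01,  1.55945234e+00, -2.25516628e-05,
        1.09172798e+00, -1.05617189e-01]), 'qvel': array([-0.00053789,  0.00069867,  0.0019241 ,  0.00050666, -0.00170697,
       -0.00093823]), 'tau': array([ 3.59441263e-03, -6.12651801e+01, -2.58166891e+01,  6.93629170e-02,
        4.83231072e-02, -8.86212592e-05]), 'eef_pos': array([188.62714829, 595.60370847, 225.05670444]), 'tcp_rot': array([ 3.05330934,  1.56964241, -1.96582666]), 'ft_force': array([ 0.20501672, -0.65827305, -0.50824237]), 'moment': array([-0.00540445,  0.02218595,  0.02263576]), 'opening': 0.9978753947290315}
[985.40852544 444.46021125 988.25078909] 52.39614835261233 [-0.06936122  0.          0.          0.          0.        ]
[1125.0762686  -484.9033446   924.81179654] 54.55950792111816 [0.02400991 0.         0.         0.         0.        ]
```

View pics/a.png

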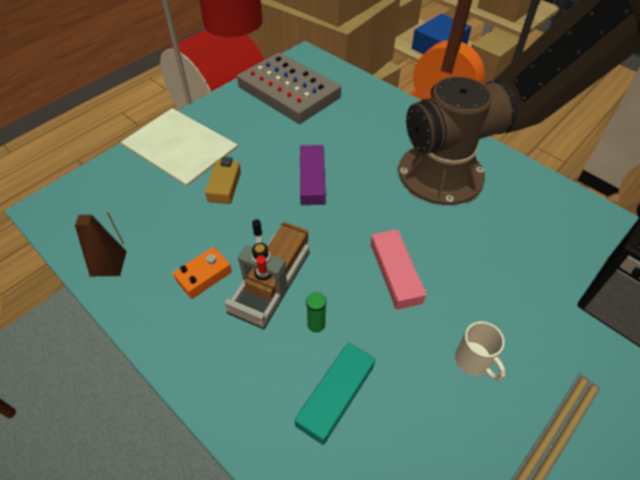

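View pics/b.png

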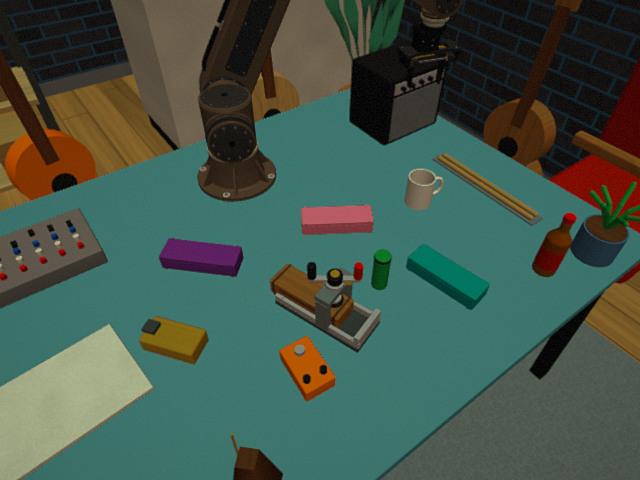

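Scene view: the mount with the brown block is at about (268,275), the red peg at (261,265), the black peg at (257,228), the shaker at (316,312) and the pedal at (203,272). Side view: mount at (327,303), red peg (358,270), black peg (311,270). The block candidates are brown (290,245), pink (398,268), purple (312,175) and turquoise (336,392). Only the brown one lies in the mount's channel under the bridge. I'll confirm this in an enlarged crop.

Run:
```python
from h import *
a=cam("scene");b=cam("side")
A=cv2.resize(a["pixels"][205:335,165:340],None,fx=4,fy=4,interpolation=cv2.INTER_CUBIC)[:,:,::-1][:,:]
B=cv2.resize(b["pixels"][240:360,260:400],None,fx=4,fy=4,interpolation=cv2.INTER_CUBIC)[:,:,::-1]
# side by side in 800x600 budget
A=cv2.resize(A,(400,297));B=cv2.resize(B,(400,343))
cv2.imwrite("pics/A.png",cv2.resize(a["pixels"][205:335,165:340],(788,585),interpolation=cv2.INTER_CUBIC)[:,:,::-1])
cv2.imwrite("pics/B.png",cv2.resize(b["pixels"][240:360,260:400],(700,600),interpolation=cv2.INTER_CUBIC)[:,:,::-1])
```

```text
(no output)
```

View pics/A.png

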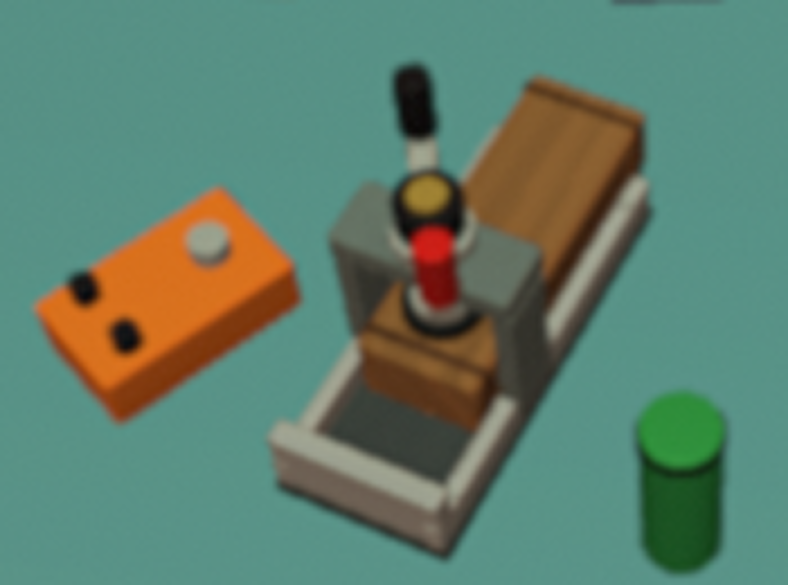

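View pics/B.png

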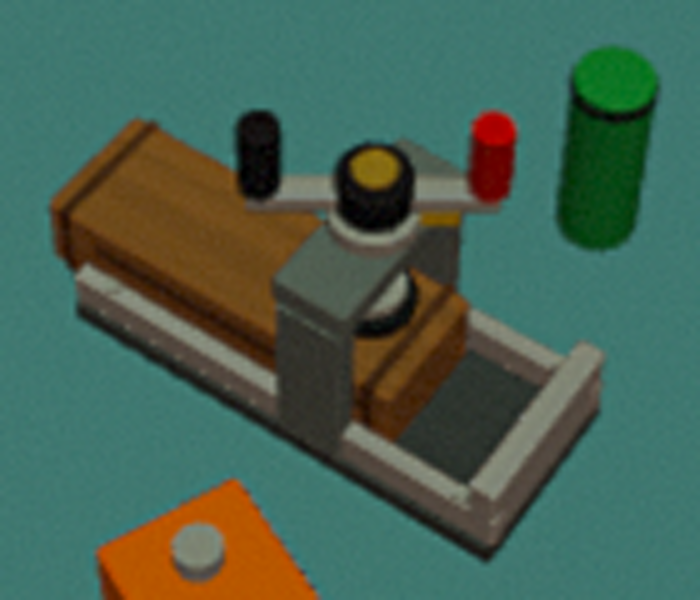

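The crops confirm it: the brown block lies in the channel under the bridge, juts out at the end away from the stop, and leaves a gap before the stop. Next I turn these pixels into positions.

Run:
```python
from h import *
a=cam("scene");b=cam("side")
fa=lambda u,v:(165+u/4.503-.4,205+v/4.5-.4); fb=lambda u,v:(260+u/5-.4,240+v/5-.4)
P={"hub":(fa(427,193),fb(375,168),158),"red":(fa(434,243),fb(494,128),188),"black":(fa(411,78),fb(258,126),188),
"nearL":(fa(535,80),fb(55,202),57),"nearR":(fa(644,120),fb(142,122),57),
"farR":(fa(495,380),fb(467,303),57),"stopinR?":(fa(445,490),fb(600,355),52),"stopinL":(fa(275,430),fb(478,490),52),
"pedal":(fa(165,290),fb(200,550),52),"shaker":(fa(681,428),fb(614,78),110)}
for k,(p,q,z) in P.items():
    (o1,d1),(o2,d2)=ray(a,p),ray(b,q)
    s=np.linalg.lstsq(np.c_[d1,-d2],o2-o1,rcond=None)[0]
    m=(o1+d1*s[0]+o2+d2*s[1])/2; g=np.linalg.norm(o1+d1*s[0]-o2-d2*s[1])
    print(k,onz(a,p,z).round(1),onz(b,q,z).round(1),"tri",m.round(1),"gap",g.round(1))
for n,c,lo in(("a",a,0),("b",b,0)):
    im=c["pixels"].astype(int); R,G,B=im[...,0],im[...,1],im[...,2]
    for nm,m in(("orange",(R>180)&(G>80)&(G<150)&(B<70)),("green",(G>1.6*R)&(G>1.6*B)&(G>50))):
        k,l,st,ce=cv2.connectedComponentsWithStats(m.astype(np.uint8)); i=1+np.argsort(-st[1:,4])[:2]
        print(n,nm,[(st[j].tolist(),ce[j].round(1).tolist()) for j in i])
```

```text
hub [613.5 -80.8 158. ] [616.3 -78.9 158. ] tri [615.5 -79.4 159.2] gap 2.7
red [643.9 -38.5 188. ] [648.1 -40.9 188. ] tri [644.6 -39.3 185.6] gap 3.3
black [ 585.6 -118.5  188. ] [ 588.9 -120.7  188. ] tri [ 585.8 -119.4  185.7] gap 2.4
nearL [ 473.8 -159.5   57. ] [ 476.  -162.5   57. ] tri [ 472.7 -161.3   53.7] gap 1.3
nearR [452.8 -95.6  57. ] [ 457.6 -100.9   57. ] tri [451.3 -98.2  51.2] gap 3.1
farR [624.3 -32.9  57. ] [639.6 -40.2  57. ] tri [627.5 -35.2  48. ] gap 12.5
stopinR? [682.7  -7.2  52. ] [695.7  -6.9  52. ] tri [688.5  -5.9  50.7] gap 12.0
stopinL [717.8 -93.4  52. ] [718.5 -97.   52. ] tri [716.8 -95.4  48.4] gap 0.1
pedal [ 702.6 -200.1   52. ] [ 671.7 -211.2   52. ] tri [ 686.5 -209.2   48.9] gap 29.8
shaker [603.7  76.2 110. ] [606.6  72.4 110. ] tri [603.2  75.  106.4] gap 2.0
a orange [([174, 248, 55, 43, 970], [201.1, 269.1]), ([459, 43, 23, 31, 316], [471.2, 56.7])]
a green [([307, 292, 19, 40, 606], [315.7, 311.1])]
b orange [([281, 337, 53, 56, 1224], [306.3, 363.9]), ([28, 138, 4, 5, 5], [29.6, 140.0])]
b green [([590, 182, 46, 44, 444], [611.7, 202.2]), ([372, 261, 18, 29, 375], [380.1, 275.6])]
```

```bash
cat >> h.py <<'E'
from scipy.spatial.transform import Rotation as Ro
def goal(p,zang=None,deg=0):
    """report tool-axis shifts to world point p and tool z world yaw"""
    s=status.state(); R=Ro.from_euler("xyz",s["tcp_rot"]).as_matrix()
    print("t",round(s["t"],2),"pos",s["eef_pos"].round(1),"x",R[:,0].round(3),"yaw z",np.degrees(np.arctan2(R[1,2],R[0,2])).round(1),"yaw y",np.degrees(np.arctan2(R[1,1],R[0,1])).round(1),"j",s["joints"].round(2),"F",s["ft_force"].round(1),"M",s["moment"].round(2),"op",round(s["opening"],3))
    if p is not None: print("shift",(R.T@(np.array(p)-s["eef_pos"])).round(1))
E
python3 - <<'E'
from h import *
c=np.array([.951,.309,0])
goal(np.array([464.5,-129,0])-60*c+[0,0,225])
E
```

```text
t 0.3 pos [188.7 595.8 225.5] x [-0. -0. -1.] yaw z 72.4 yaw y 162.4 j [ 1.16  0.49  1.56 -0.    1.09 -0.11] F [ 0.2  0.6 -0.2] M [0.04 0.04 0.05] op 1.0
shift [ 6.000e-01 -4.330e+02 -6.425e+02]
```

Request:
apply_moves([
  [1,0,-38,-24,0],
  [1,0,-38,-24,0],
  [1,0,-38,-24,0],
  [1,0,-38,-24,0],
  [1,0,-38,-24,0],
  [1,0,-38,-24,0],
  [1,0,-38,-24,0],
  [1,0,-38,-24,0],
  [1,0,-38,-24,0],
  [1,0,-38,-24,0],
])

```text
t: 1.3
eef_pos: [479.5, 250.7, 225.8]
tcp_rot: [-0.636, 1.57, 0.628]
ft_force: [0.6, 0.6, -0.4]
opening: 0.217
```

Request:
apply_moves([
  [1,0,-5,-40,0],
  [1,0,-5,-40,0],
  [1,0,-5,-40,0],
  [1,0,-5,-40,0],
  [1,0,-5,-40,0],
  [1,0,-5,-40,0],
  [1,0,-5,-40,0],
  [1,0,-5,-40,0],
  [1,0,-5,-40,0],
  [1,0,-5,-40,0],
])

```text
t: 2.3
eef_pos: [404.9, -145.7, 225.8]
tcp_rot: [-1.531, 1.57, -0.267]
ft_force: [1.6, -0.5, -0.1]
opening: 0.006
```

Request:
apply_moves([
  [1,0,0,0,-7.2],
  [1,0,0,0,-7.2],
  [1,0,0,0,-7.2],
  [1,0,0,0,-7.2],
  [1,0,0,0,-7.2],
  [1,0,0,0,0],
])

```text
t: 2.9
eef_pos: [405.4, -144.2, 225.7]
tcp_rot: [-1.786, 1.571, 0.108]
ft_force: [0.1, -0.5, 0.6]
opening: 0.0
```

Run:
```python
from h import *
c=np.array([.951,.309,0])
goal(np.array([464.5,-129,0])-40*c+[0,0,32])
w=cam("wrist"); save(w,"w.png")
for n,p in dict(nearL=[475,-161,57],nearR=[455,-98,57],red=[645.5,-40,188],hub=[616,-80,158]).items(): print(n,proj(w,p))
```

```text
t 2.9 pos [ 405.4 -144.2  225.7] x [ 0.  0. -1.] yaw z 108.5 yaw y -161.5 j [-0.5   0.21  2.01  0.    0.92 -2.39] F [ 0.1 -0.5  0.6] M [ 0.01 -0.01  0.  ] op 0.0
shift [193.7 -20.9  -4. ]
nearL [[283.82835844 284.46874164]]
nearR [[360.83777427 285.5552469 ]]
red [[362.28262072 639.20335878]]
hub [[320.04595703 546.13409405]]
```

View pics/w.png

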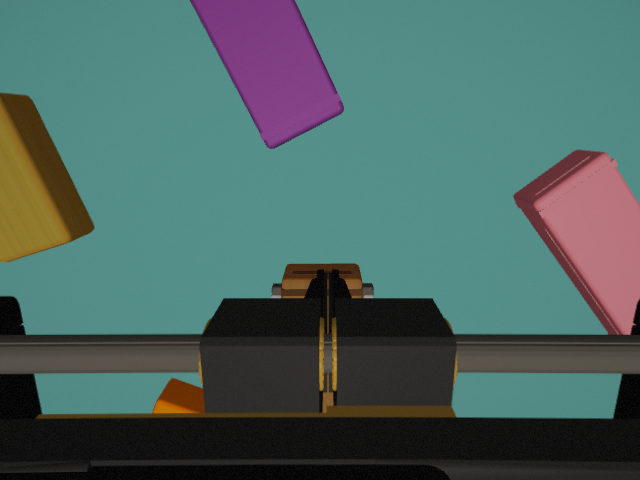

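The wrist view shows the block's near end at columns 283–361, predicted 284–361, so the lateral estimate holds. The way down to the push height is clear.

Request:
apply_moves([
  [1,39,0,-2,0],
  [1,39,0,-2,0],
  [1,39,0,0,0],
  [1,39,0,0,0],
  [1,38,0,0,0],
  [1,0,-20,0,0],
  [1,0,-15,0,0],
  [1,0,-5,0,0],
  [1,0,0,0,0],
])

```text
t: 3.85
eef_pos: [445.4, -135.1, 32.3]
tcp_rot: [-2.272, 1.569, -0.38]
ft_force: [-0.5, -0.1, 0.3]
opening: 0.005
```

Request:
apply_moves([
  [1,0,-4,0,0],
  [1,0,-4,0,0],
  [1,0,-4,0,0],
  [1,0,-4,0,0],
  [1,0,-4,0,0],
  [1,0,-4,0,0],
  [1,0,-4,0,0],
  [1,0,-4,0,0],
  [1,0,-4,0,0],
  [1,0,-4,0,0],
])

```text
t: 4.85
eef_pos: [482.9, -122.5, 31.6]
tcp_rot: [-0.303, 1.571, 1.59]
ft_force: [-3.4, -0.7, 2.9]
opening: 0.004
```

Run:
```python
from h import *
c=np.array([.951,.309,0])
goal(np.array([616,-80,32])-125*c)
```

```text
t 4.85 pos [ 482.9 -122.5   31.6] x [-0.  0. -1.] yaw z 108.4 yaw y -161.6 j [-0.38  0.62  2.04  0.    0.49 -2.27] F [-3.4 -0.7  2.9] M [-0.11  0.59  0.01] op 0.004
shift [ -0.4 -14.8  -0.8]
```

Request:
apply_moves([
  [1,0,-3,0,0],
  [1,0,-3,0,0],
  [1,0,-3,0,0],
  [1,0,-1,0,0],
  [1,0,0,0,0],
])

```text
t: 5.35
eef_pos: [492.4, -119.5, 31.6]
tcp_rot: [-1.977, 1.57, -0.084]
ft_force: [-0.5, -0.1, 0.6]
opening: 0.006
```

Request:
apply_moves([
  [1,0,-1,0,0],
  [1,0,-1,0,0],
  [1,0,-1,0,0],
])

```text
t: 5.65
eef_pos: [494.9, -118.5, 31.6]
tcp_rot: [0.413, 1.571, 2.306]
ft_force: [-3.6, -1.0, 0.3]
opening: 0.006
```

Request:
apply_moves([
  [1,0,-1,0,0],
  [1,0,-1,0,0],
])

```text
t: 5.85
eef_pos: [495.5, -118.2, 31.6]
tcp_rot: [1.16, 1.568, 3.052]
ft_force: [-16.2, -13.3, 8.5]
opening: 0.007
```

Request:
apply_moves([
  [1,0,-1,0,0],
  [1,0,0,0,0],
  [1,0,0,0,0],
])

```text
t: 6.15
eef_pos: [495.4, -118.1, 31.6]
tcp_rot: [1.133, 1.566, 3.026]
ft_force: [-17.3, -13.1, 9.1]
opening: 0.003
```

Run:
```python
from h import *
goal(None)
a=cam("scene");b=cam("side")
A=cv2.resize(a["pixels"][215:335,205:325],(400,400),interpolation=cv2.INTER_CUBIC);B=cv2.resize(b["pixels"][240:360,265:385],(400,400),interpolation=cv2.INTER_CUBIC)
cv2.imwrite("pics/home.png",np.hstack([A,B])[:,:,::-1])
```

```text
t 6.15 pos [ 495.4 -118.1   31.6] x [-0.005  0.001 -1.   ] yaw z 108.4 yaw y -161.6 j [-0.36  0.63  2.01 -0.    0.51 -2.25] F [-17.3 -13.1   9.1] M [-2.03  2.65 -0.07] op 0.003
```

View pics/home.png

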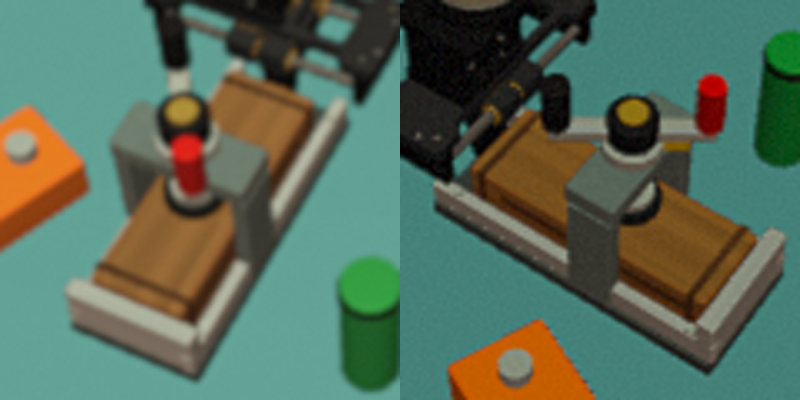

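Contact with the stop: the force rose sharply from about 4 N to 22 N, near the predicted end point. Both crops show the block's far end at the stop and the pegs unmoved. I'll back off, rise, and check home with the arm out of the way.

Request:
apply_moves([
  [1,0,5,0,0],
  [1,0,20,0,0],
  [0.5,0,35,0,0],
  [0,-45,0,0,0],
  [0,-45,0,0,0],
  [0,-45,0,0,0],
  [0,-45,0,0,0],
  [0,0,0,0,0],
])

```text
t: 7.05
eef_pos: [443.0, -137.3, 216.8]
tcp_rot: [-2.302, 1.56, -0.41]
ft_force: [-0.4, 0.8, -0.4]
opening: 0.453
```

Run:
```python
from h import *
y=np.radians(18.2); c=np.array([np.cos(y),np.sin(y)]); l=np.array([-c[1],c[0]]); ax=np.array([616.3,-79.7])
M=lambda x,yy,z: [*(ax+x*c+yy*l),z]
goal([616.3,-79.7,230])
out=[]
for n,box in(("scene",(205,215)),("side",(265,240))):
    a=cam(n); im=cv2.resize(a["pixels"][box[1]:box[1]+120,box[0]:box[0]+120],(400,400),interpolation=cv2.INTER_CUBIC)[:,:,::-1].copy()
    pts=[M(85,35,57),M(85,-35,57),M(-115,35,57),M(-115,-35,57),M(100,50,12),M(100,-50,12),M(-140,-50,12)]
    for i,q in enumerate(proj(a,pts)):
        u=(q-box+.5)*400/120; cv2.circle(im,tuple(int(v) for v in u),2,[(255,255,0),(255,0,255)][i>3],-1)
    out.append(im)
cv2.imwrite("pics/home2.png",np.hstack(out))
```

```text
t 7.05 pos [ 443.  -137.3  216.8] x [ 0.009 -0.004 -1.   ] yaw z 108.4 yaw y -161.6 j [-0.44  0.27  1.96  0.    0.91 -2.34] F [-0.4  0.8 -0.4] M [ 0.02  0.02 -0.02] op 0.453
shift [ -11.8 -182.8   -0.2]
```

View pics/home2.png

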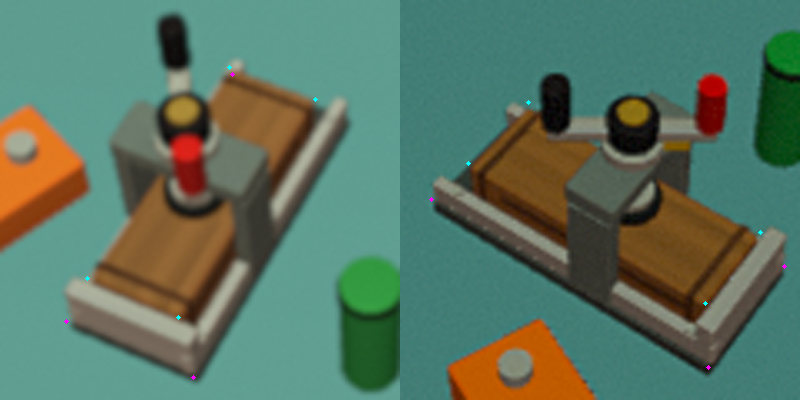

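Run:
```python
from h import *
out=[]
for n,b in(("scene",(222,288,45,45)),("side",(342,298,45,45))):
    p=np.mean([cam(n)["pixels"].astype(float) for _ in range(6)],0)[b[1]:b[1]+b[3],b[0]:b[0]+b[2]]
    p=np.clip(p*1.5,0,255).astype(np.uint8)
    out.append(cv2.resize(p,(400,400),interpolation=cv2.INTER_CUBIC)[:,:,::-1])
cv2.imwrite("pics/stop.png",np.hstack(out))
```

```text
(no output)
```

View pics/stop.png

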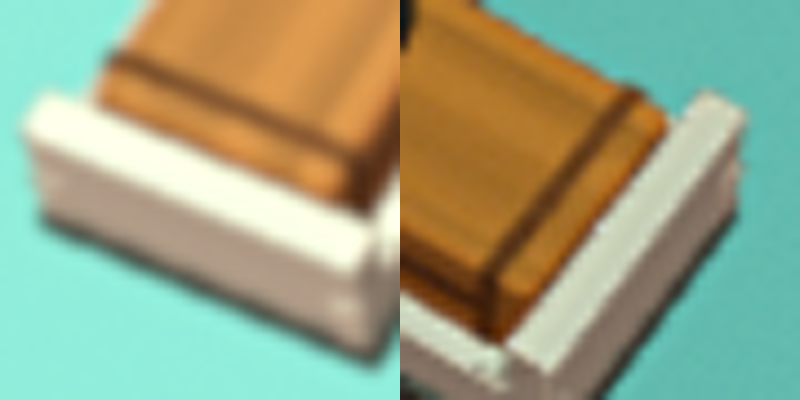

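The enlarged view shows the block's far end flush along the whole stop, with no floor visible between them. Now I go above the screw axis.

Request:
apply_moves([
  [0.1,-12,0,0,0],
  [0.1,0,-37,0,0],
  [0.1,0,-37,0,0],
  [0.1,0,-37,0,0],
  [0.1,0,-36,0,0],
  [0.1,0,-36,0,0],
  [0.1,0,0,0,0],
  [0.1,0,0,0,0],
])

```text
t: 8.55
eef_pos: [614.3, -78.4, 222.9]
tcp_rot: [0.99, 1.569, 2.883]
ft_force: [-0.1, -0.4, 0.3]
opening: 0.901
```

Run:
```python
from h import *
goal([616.3,-79.7,174])
w=cam("wrist"); save(w,"w2.png")
for n,p,r in(("red",[645.5,-40,188],0),("black",[587,-119.5,188],0),("hub",[616.3,-79.7,158],0)): print(n,proj(w,p))
```

```text
t 8.55 pos [614.3 -78.4 222.9] x [-0.001  0.    -1.   ] yaw z 108.5 yaw y -161.5 j [-0.23  0.49  1.58  0.    1.08 -2.13] F [-0.1 -0.4  0.3] M [0.05 0.03 0.02] op 0.901
shift [48.9 -1.5 -1.9]
red [[378.59547305 347.47477274]]
black [[265.424081   197.43624586]]
hub [[325.21008198 257.51798519]]
```

View pics/w2.png

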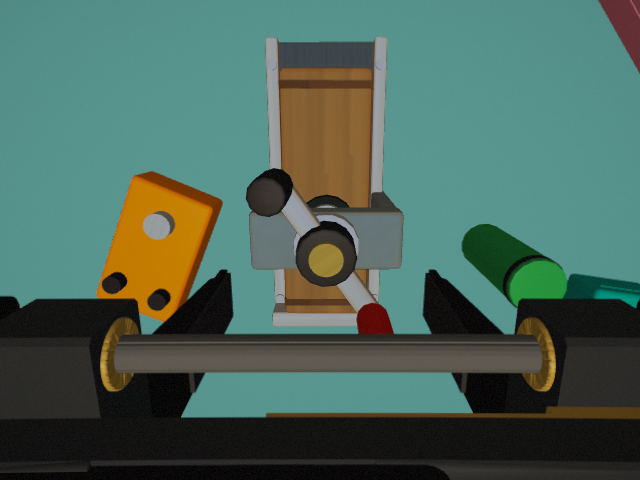

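The wrist view agrees: hub at (326,260) against (325,257) predicted, and the pegs to match. The right finger is clockwise-behind the red peg and the left one behind the black peg. I descend around the pegs and start turning about the screw axis, so both pegs are pushed as a couple.

Request:
apply_moves([
  [0.1,12,-1.5,-1.5,0],
  [0.1,13,0,0,0],
  [0.1,12,0,0,0],
  [0.1,11,0,0,0],
  [0.1,0,0,0,0],
  [0.1,0,0,0,6],
  [0.1,0,0,0,6],
  [0.1,0,0,0,6],
  [0.1,0,0,0,6],
])

```text
t: 9.5
eef_pos: [616.5, -79.7, 175.9]
tcp_rot: [-1.511, 1.57, -0.042]
ft_force: [0.5, 0.2, 0.2]
opening: 0.898
```

Request:
apply_moves([
  [0.1,0,0,0,4],
  [0.1,0,0,0,4],
  [0.1,0,0,0,4],
  [0.1,0,0,0,4],
  [0.1,0,0,0,4],
  [0.1,0,0,0,4],
  [0.1,0,0,0,4],
  [0.1,0,0,0,4],
])

```text
t: 10.3
eef_pos: [615.8, -79.4, 175.8]
tcp_rot: [1.845, 1.57, 2.758]
ft_force: [-3.2, 1.7, 1.8]
opening: 0.9
```

Run:
```python
from h import *
goal([616.3,-79.7,174])
```

```text
t 10.3 pos [615.8 -79.4 175.8] x [-0.001  0.    -1.   ] yaw z 52.3 yaw y 142.3 j [-0.23  0.54  1.62  0.    0.98 -1.15] F [-3.2  1.7  1.8] M [0.2  0.54 0.16] op 0.9
shift [ 1.8 -0.5  0.1]
```

Request:
apply_moves([
  [0.1,0,0,0,7],
  [0.1,0,0,0,7],
  [0.1,0,0,0,7],
  [0.1,0,0,0,7],
  [0.1,0,0,0,7],
  [0.1,0,0,0,7],
  [0.1,0,0,0,7],
  [0.1,0,0,0,7],
  [0.1,0,0,0,7],
  [0.1,0,0,0,7],
])

```text
t: 11.3
eef_pos: [616.0, -79.1, 175.8]
tcp_rot: [2.58, 1.57, 2.268]
ft_force: [-2.2, 3.5, 0.9]
opening: 0.903
```

Run:
```python
from h import *
goal([616.3,-79.7,174])
```

```text
t 11.3 pos [616.  -79.1 175.8] x [-0.001  0.001 -1.   ] yaw z -17.8 yaw y 72.2 j [-0.23  0.54  1.62  0.    0.98  0.08] F [-2.2  3.5  0.9] M [0.5  0.42 0.17] op 0.903
shift [ 1.8 -0.5  0.5]
```

Request:
apply_moves([
  [0.1,0,0,0,5],
  [0.1,0,0,0,5],
  [0.1,0,0,0,5],
  [0.1,0,0,0,5],
])

```text
t: 11.7
eef_pos: [616.1, -79.1, 175.7]
tcp_rot: [2.805, 1.57, 2.146]
ft_force: [-0.7, 3.1, 0.7]
opening: 0.9
```

Run:
```python
from h import *
goal(None)
```

```text
t 11.7 pos [616.1 -79.1 175.7] x [-0.001  0.001 -1.   ] yaw z -37.8 yaw y 52.2 j [-0.23  0.54  1.62  0.    0.98  0.42] F [-0.7  3.1  0.7] M [0.45 0.37 0.14] op 0.9
```

Request:
apply_moves([
  [0.1,0,0,0,5],
  [0.1,0,0,0,5],
  [0.1,0,0,0,5],
])

```text
t: 12.0
eef_pos: [616.1, -79.2, 175.7]
tcp_rot: [3.064, 1.57, 2.143]
ft_force: [-1.6, 1.6, 0.2]
opening: 0.901
```

Run:
```python
from h import *
goal(None)
```

```text
t 12.0 pos [616.1 -79.2 175.7] x [-0.     0.001 -1.   ] yaw z -52.8 yaw y 37.2 j [-0.23  0.54  1.62  0.    0.98  0.69] F [-1.6  1.6  0.2] M [0.34 0.31 0.16] op 0.901
```

Request:
apply_moves([
  [0.1,0,0,0,5],
  [0.1,0,0,0,5],
  [0.1,0,0,0,5],
  [0.1,0,0,0,5],
])

```text
t: 12.4
eef_pos: [616.1, -79.3, 175.7]
tcp_rot: [-2.648, 1.57, 2.365]
ft_force: [-1.8, 2.4, 0.5]
opening: 0.9
```

Run:
```python
from h import *
goal(None)
```

```text
t 12.4 pos [616.1 -79.3 175.7] x [-0.001  0.001 -1.   ] yaw z -72.8 yaw y 17.2 j [-0.23  0.54  1.62  0.    0.98  1.04] F [-1.8  2.4  0.5] M [0.39 0.42 0.25] op 0.9
```

Request:
apply_moves([
  [0.1,0,0,0,5],
  [0.1,0,0,0,5],
  [0.1,0,0,0,5],
])

```text
t: 12.7
eef_pos: [616.0, -79.3, 175.7]
tcp_rot: [-2.266, 1.57, 2.486]
ft_force: [-1.5, 1.4, 1.0]
opening: 0.901
```

Run:
```python
from h import *
goal(None)
```

```text
t 12.7 pos [616.  -79.3 175.7] x [-0.001  0.001 -1.   ] yaw z -87.8 yaw y 2.2 j [-0.23  0.54  1.62  0.    0.98  1.3 ] F [-1.5  1.4  1. ] M [0.35 0.45 0.29] op 0.901
```

Request:
apply_moves([
  [0.1,0,0,0,5],
  [0.1,0,0,0,5],
  [0.1,0,0,0,5],
])

```text
t: 13.0
eef_pos: [616.0, -79.3, 175.7]
tcp_rot: [-1.964, 1.57, 2.526]
ft_force: [-2.2, 1.5, 1.3]
opening: 0.9
```

Run:
```python
from h import *
goal(None)
```

```text
t 13.0 pos [616.  -79.3 175.7] x [-0.001  0.001 -1.   ] yaw z -102.8 yaw y -12.8 j [-0.23  0.54  1.62  0.    0.98  1.56] F [-2.2  1.5  1.3] M [0.47 0.51 0.27] op 0.9
```

The torque rose from 0.15 to 0.27 N m and levelled there, so the clutch is slipping, about 25–30° so far. I turn 40° more for roughly two clicks, then back off and check the pointer.

Request:
apply_moves([
  [0.1,0,0,0,5],
  [0.1,0,0,0,5],
  [0.1,0,0,0,5],
  [0.1,0,0,0,5],
  [0.1,0,0,0,5],
  [0.1,0,0,0,5],
  [0.1,0,0,0,5],
  [0.1,0,0,0,5],
])

```text
t: 13.8
eef_pos: [615.8, -79.2, 175.8]
tcp_rot: [-1.244, 1.57, 2.548]
ft_force: [-3.3, 2.3, 0.5]
opening: 0.898
```

Run:
```python
from h import *
goal(None)
```

```text
t 13.8 pos [615.8 -79.2 175.8] x [-0.001  0.001 -1.   ] yaw z -142.8 yaw y -52.8 j [-0.23  0.54  1.62  0.    0.98  2.26] F [-3.3  2.3  0.5] M [0.59 0.56 0.32] op 0.898
```

Request:
apply_moves([
  [0.1,0,0,0,-5],
  [0.1,0,0,0,-6],
  [0.1,0,0,0,-6],
  [0.1,-12,0,0,0],
  [0.1,-20,0,0,0],
  [0.1,-30,0,0,0],
  [0.1,-40,0,0,0],
  [0.1,-40,0,0,0],
])

```text
t: 14.6
eef_pos: [616.0, -79.6, 320.1]
tcp_rot: [2.128, 1.57, -0.067]
ft_force: [0.7, 0.1, -0.5]
opening: 0.901
```

Run:
```python
from h import *
goal([450,100,330])
```

```text
t 14.6 pos [616.  -79.6 320.1] x [ 0. -0. -1.] yaw z -125.8 yaw y -35.8 j [-0.23  0.41  1.44  0.    1.29  1.96] F [ 0.7  0.1 -0.5] M [-0.    0.14 -0.01] op 0.901
shift [  -9.9 -239.7  -48.7]
```

Request:
apply_moves([
  [0.1,0,-40,-8,0],
  [0.1,0,-40,-8,0],
  [0.1,0,-40,-8,0],
  [0.1,0,-40,-8,0],
  [0.1,0,-40,-8,0],
  [0.1,0,-40,-8,0],
  [0.1,0,0,0,0],
])

```text
t: 15.3
eef_pos: [446.3, 101.3, 319.1]
tcp_rot: [2.69, 1.569, 0.498]
ft_force: [1.1, -0.4, 0.1]
opening: 0.903
```

Run:
```python
from h import *
goal(None); out=[]
for n,b in(("scene",(215,205)),("side",(275,235))):
    c=cam(n);p=c["pixels"][b[1]:b[1]+120,b[0]:b[0]+110]
    out.append(cv2.resize(np.clip(p*1.4,0,255).astype(np.uint8),(400,436),interpolation=cv2.INTER_CUBIC)[:,:,::-1])
    for k in(-54,-75,-90,-105,-120,-135,-165): # world angle candidates: red top & pointer
        r=np.radians(k); q=proj(c,[[616.3+50*np.cos(r),-79.7+50*np.sin(r),188],[616.3+38*np.cos(r),-79.7+38*np.sin(r),129]])
        print(n,k,((q-b)*400/110).round(0).tolist())
    im=c["pixels"].astype(int);
    for nm,m in(("red",(im[...,0]>150)&(im[...,1]<60)&(im[...,2]<60)),("green",(im[...,1]>1.6*im[...,0])&(im[...,1]>1.6*im[...,2])&(im[...,1]>50)),("orange",(im[...,0]>180)&(im[...,1]>80)&(im[...,1]<150)&(im[...,2]<70)),("yellow",(im[...,0]>120)&(im[...,1]>.7*im[...,0])&(im[...,2]<.4*im[...,0]))):
        k,l,st,ce=cv2.connectedComponentsWithStats(m.astype(np.uint8)); i=1+np.argsort(-st[1:,4])[:3]
        print(n,nm,[(ce[j].round(1).tolist(),int(st[j,4])) for j in i])
cv2.imwrite("pics/end.png",np.hstack(out))
```

```text
t 15.3 pos [446.3 101.3 319.1] x [ 0.001  0.001 -1.   ] yaw z -125.6 yaw y -35.6 j [0.08 0.15 1.81 0.   1.18 2.27] F [ 1.1 -0.4  0.1] M [ 0.04  0.21 -0.01] op 0.903
scene -54 [[69.0, 118.0], [102.0, 181.0]]
scene -75 [[82.0, 95.0], [111.0, 163.0]]
scene -90 [[97.0, 81.0], [122.0, 153.0]]
scene -105 [[115.0, 70.0], [135.0, 145.0]]
scene -120 [[136.0, 63.0], [151.0, 139.0]]
scene -135 [[158.0, 60.0], [167.0, 137.0]]
scene -165 [[200.0, 68.0], [197.0, 143.0]]
scene red [([220.2, 55.6], 2752), ([271.9, 225.4], 37), ([288.8, 93.2], 6)]
scene green [([315.7, 311.1], 611)]
scene orange [([200.9, 269.5], 998), ([477.3, 65.5], 157), ([250.0, 248.0], 1)]
scene yellow [([221.8, 180.2], 761), ([259.1, 247.8], 55), ([0.6, 305.1], 53)]
side -54 [[191.0, 170.0], [196.0, 218.0]]
side -75 [[162.0, 158.0], [175.0, 209.0]]
side -90 [[146.0, 145.0], [164.0, 200.0]]
side -105 [[136.0, 129.0], [156.0, 188.0]]
side -120 [[131.0, 113.0], [152.0, 176.0]]
side -135 [[132.0, 96.0], [153.0, 163.0]]
side -165 [[150.0, 66.0], [166.0, 140.0]]
side red [([570.4, 216.0], 61), ([317.5, 253.3], 40), ([60.7, 250.5], 16)]
side green [([611.7, 203.9], 485), ([380.0, 275.6], 381), ([628.8, 215.8], 182)]
side orange [([306.5, 364.1], 1270), ([23.2, 142.1], 93), ([323.3, 287.2], 11)]
side yellow [([114.7, 125.7], 2110), ([94.4, 143.6], 1326), ([174.7, 336.4], 1324)]
```

View pics/end.png

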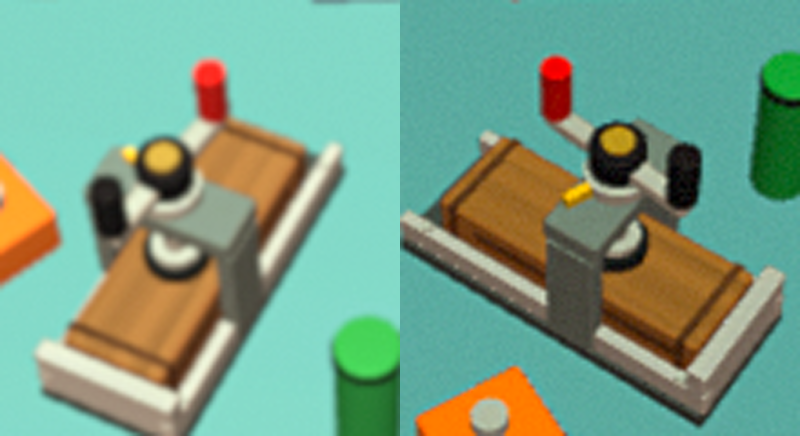

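In the final view the red peg is at about -167° and the yellow pointer at about -92°. The lag is about 75° (1.3 rad, two full clicks). The foot is on the block, the block is at the stop, and the shaker and pedal centroids are unchanged.

```bash
python3 -c "
from cell import env; print(env.job_done())"
```

```text
the job is handed in; nothing more can be done
None
```

The wood block is home against the end stop and clamped, and the job is handed in after about 15 s of robot time.

- **Pushing:** I pushed the near end with closed fingers for about 45 mm, until the force jumped from about 4 N to about 22 N at the predicted home position. An enlarged view then showed the block's far end flush along the whole stop.
- **Clamping:** I turned both pegs clockwise about the screw axis with the open fingers. The torque rose from the 0.15 N m drag to about 0.27–0.32 N m as the clutch slipped.
- **Last checks:** The yellow pointer lags the red peg by about 75° (1.3 rad), which is two full clicks and well under a turn. The foot is down on the block and the block is still at the stop. The shaker and pedal centroids have not moved, and the arm is clear of everything.
- **Disagreements:**
  - The bar started about 0.94 rad from crosswise by my measurement, against the stated 0.8; this did no harm.
  - The end-of-push force had a side component of about 8 N, which I took to be friction.
  - I did not measure the mug and cowbell at the end; the arm never went near them.

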